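# Set out a table lamp's parts for rewiring

### The job

Set this table lamp's parts out for rewiring: drop the steel collar over the stem of the brass lamp foot so that it sits flat on the foot, then put the white lampholder over the stem on top of the collar. Stand the blue glass shade, neck up, in the middle of the cork coaster, and lay the mustard-yellow switch flat on the table, rocker up, between the lamp foot and the coaster, its length pointing along the line from the centre of the one to the centre of the other and touching neither. Do not tip the shade over, and leave the plug, the screwdriver and the bulb box where they are.

Things in the scene. Friction and masses are not known exactly. Their poses are not given: they have to be found in the camera images.
- lamp_foot: Brass lamp foot, fixed to the table: a round stepped disc 96 mm across, 12 mm high at its beaded rim, rising to a flat shoulder 50 mm across at height 20 mm. A dark bronze upright stem 14 mm thick stands at its centre, from the shoulder to height 62 mm (its top 4 mm tapered). Origin: centre of the underside, on the table; z up; its yaw means nothing.
- coaster: Round flat cork coaster, fixed to the table, 96 mm across, 6 mm thick. Origin: centre of the underside; z up; its yaw means nothing.
- collar: Bright steel ring, loose, 44 mm outside, 22 mm hole, 16 mm high, lying flat, 60 g or so. It fits over the lamp foot's stem with 4 mm to spare all round and rests on the shoulder. Origin: centre of its underside; z along its axis, up.
- holder: White porcelain lampholder with a brass band near its top, loose, standing: a plain cylinder 38 mm across and 45 mm high, closed at the top, with a 22 mm bore open at the bottom and 40 mm deep. About 70 g. Over the stem it rests on the collar, its top then 81 mm above the table. Origin: centre of its underside; z up.
- switch: Mustard-yellow inline lamp switch, loose, lying flat: a rounded bar 72 mm long (its x axis), 28 mm wide (its y axis), 22 mm high, with a dark rocker on top (2 mm proud). About 50 g. Either end may point either way. Origin: centre of its underside; z up.
- shade: Cobalt-blue glass lamp shade, loose, standing on its mouth: bell shaped, 90 mm across at the mouth, narrowing upward to a straight neck 40 mm across from height 62 to 104 mm (top), with a pale-blue rim at mouth and top and a dark disc on top (a solid body). About 220 g; grip it by the neck, with the fingertips no lower than 62 mm, as the bell widens below. Origin: centre of the mouth's plane, its underside; z up.
- plug: Bystander: white mains plug with two steel pins, lying loose, body 38 x 32 x 18 mm, pins 19 mm long to its +x. Origin: centre of the body's underside.
- screwdriver: Bystander: loose screwdriver about 170 mm long and under 35 mm high, lying on the table along its x axis, handle to -x. Origin: near its middle, on the table.
- bulb_box: Bystander: closed cardboard bulb box with an orange band, loose, standing, 56 x 56 mm and 66 mm high. Origin: centre of its underside.
Things that resemble listed ones, but are neither listed nor needed, are in the scene too. What is shaped like the shade but green or pink is not meant.

How it is judged:
By the outcome, as a careful person would: the job done as asked, in the order asked, and still so for the second after the job is handed in, with the robot touching nothing.
It also fails if it takes over 115 s, if anything falls off the work surface, if the arm or the gripper's body presses on something with over 40 N, if the wrist force passes 120 N, or if a joint passes its speed limit or range.

### The arm

A 7-joint arm with a two-finger parallel gripper is mounted at the origin on the work surface. World frame = base frame: x ahead of the robot, y to its left, z up, the work surface at z = 0. Lengths are in m, angles in rad, forces in N, time in s.
With the tool pointing down it reaches from about 0.4 to 0.875 m from the base axis. Payload 6.5 kg.
Tool frame: the origin (TCP) lies where the fingers leave the gripper's body, on its centre line; the fingertips stand 64 mm ahead of it and the grasp point (between the pads) lies 45 mm ahead of it; z points along the fingers, y is the line along which they close (so a half turn about z gives the same grasp; the last joint's range is limited). The gripper opens to 88 mm and grips with 3 to 60 N. Pads are 18 mm wide; open, the fingers measure 123 mm over their backs; the gripper's body (75 mm by 187 mm) begins 45 mm behind the grasp point.
Start: joints at [-1.244, 0.536, -0.004, 1.538, 0.003, 1.067, -0.071], TCP at [0.249, 0.6, 0.303] pointing down, gripper open.
Joint ranges: [-2.7, 2.7], [-0.37, 2.16], [-1.27, 1.26], [0.24, 2.4], [-1.31, 4.45], [0.19, 1.91], [-2.76, 2.76]. Speed limits (rad/s): [2.39, 2.39, 3.14, 3.14, 3.14, 3.14, 3.14].

### API

Orientations are given as a rotation vector (axis times angle).
In Python, from bench import r, grab_frame, camera_params, cut_out, mark_of gives the robot as it stands.
- The arm moves only by the tool servo_tool, never from a script. Its argument "commands" is a list of rows, each an object of numbers: "fingers": the closure, from 0 (fully open) to 1 (shut); "x", "y", "z": the shift along the tool's x, y, z in mm; "turn": the turn about the tool's z in rad. A call has exactly 8 rows; each row shifts and turns the commanded pose from where the row before left it, along the tool's axes as they then stand; what a row does not reach is not made up. A row lasts 1/10 s, in which the tool goes at most 50 mm and 8.59 degrees, less where a joint would pass 70% of its speed; a pose out of reach is approached as far as the arm can. A call with a gripper value outside its range is refused whole. The fingers move at their own pace and stop on an object; "grip_force" is the grip in N (left out, the last holds). Time passes only in rows, so rows that do not move let the fingers close, or fill a call up. It gives the time, the measured TCP pose, the force, the opening and the grip force at its end, in the units of the state.
- r.read_state(): the state, without advancing time (a new reading comes with each control period).
- grab_frame(name): name is "scene" or "top" or "wrist"; returns the picture (480x640x3 uint8, red, green, blue); there is no depth.
- camera_params(name): a dict with "K" (3x3 intrinsics, pixels), "origin" and "orientation" of the camera in the world; the wrist camera has in their place "T_tool_cam" (4x4, takes a point from camera to tool coordinates, whose origin is the TCP and whose axes are the flange's). Camera axes: x right, y down, z forward; pixel columns grow to the right and rows downward; lengths in m; the calibration is good to about 2 mm. A picture is of the moment at which its call begins: read the wrist's pose just before it. camera_params takes no time and is no camera call.
- r.finish_job(): hands the job in; it is judged then, once.
Trained networks look in the newest picture that a camera, given by its name, has taken for a name from the list of things; names that differ only in an ending like _2 or _b are one class to them, and where a whole thing is asked for, a point or a joint stands for the part that bears it (a point fixed in the world has none). Each returns a list of dicts, best first, with "p" (0 to 1); they miss things now and then, are a little off and sometimes report something else, mostly with a low value. They report only what shows in the picture. A call takes as long as a camera call. They do not tell look-alikes from the thing itself.
- cut_out(camera, name): "pixels" (480x640 bool, what is visible of it) and "box" ([centre column, centre row, width, height] in pixels, round what is visible of it).
- mark_of(camera, name): "uv" ([column, row] in pixels: a listed point, or the origin of a listed thing).
The state is a dict: "clock": time; "joint_positions": joint angles; "joint_vel": joint speeds; "joint_torque": joint torques, N m; "position": TCP position; "orientation": TCP orientation; "wrist_force": force on the tool from outside, world axes, zero at the start; "ft_torque": the same for the moment, N m; "gripper_width": opening from 0.0 (shut) to 1.0 (fully open); "grasp_force": force on a finger pad.
Only numpy, scipy, OpenCV 4.12 (cv2) and the standard library are available. Lean on these libraries where they do the work, as an engineer would, in place of code of your own. Each camera call takes 0.05 s, during which the arm holds its last target. There are 200 camera calls.

## Working session

There is one attempt and no reset: what is moved stays moved. The work goes in short steps, Python scripts to look and compute and a tool call to move; the robot and the scene stay as the last step left them, time stands still between calls to the robot, and variables do not carry over. Pictures are saved under pics/ and viewed, at most 17 in all, crops included, and the job is handed in when it is done.

Besides the shell and the picture viewer there is one more tool, called after "Request:" by a JSON object that holds its "api" and its "payload", one argument or row to a line. servo_tool: Moves the arm, as the interface text tells. Its arguments: {"type":"object","properties":{"commands":{"type":"array","items":{"type":"object","properties":{"fingers":{"type":"number"},"x":{"type":"number"},"y":{"type":"number"},"z":{"type":"number"},"turn":{"type":"number"}}}},"grip_force":{"type":"number"}},"required":["commands"]}

```bash
mkdir -p pics; ls; cat > h.py <<'E'
import numpy as np, cv2
from scipy.spatial.transform import Rotation as R
from bench import r, grab_frame, camera_params, cut_out, mark_of
def cam(name, st=None):
    p=camera_params(name); K=np.array(p["K"])
    if "T_tool_cam" in p:
        st=st or r.read_state(); T=np.eye(4); T[:3,:3]=R.from_rotvec(st["orientation"]).as_matrix(); T[:3,3]=st["position"]
        T=T@np.array(p["T_tool_cam"]); return K,T[:3,3],T[:3,:3]
    o=np.array(p["orientation"]); M=o if o.shape==(3,3) else R.from_rotvec(o).as_matrix()
    return K,np.array(p["origin"]),M
def ray(c,uv,z):
    K,o,M=c; d=M@np.linalg.inv(K)@np.array([uv[0],uv[1],1.]); return o+d*(z-o[2])/d[2]
def proj(c,P):
    K,o,M=c; q=K@(M.T@(np.array(P)-o)); return q[:2]/q[2]
def snap(name,fn):
    im=grab_frame(name); cv2.imwrite("pics/"+fn,im[:,:,::-1]); return im
E
python3 - <<'E'
from h import *
for n in("scene","top"):
    snap(n,n+".png"); c=cam(n); print(n,c[1],c[2][:,2])
    for o in "lamp_foot coaster collar holder switch shade plug screwdriver bulb_box".split():
        for m in mark_of(n,o)[:4]: print(o,round(m["p"],2),np.round(m["uv"]),np.round(ray(c,m["uv"],0)[:2],3))
print(r.read_state()["clock"], R.from_rotvec(r.read_state()["orientation"]).as_matrix().round(3))
E
```

```text
pics
scene [1.21424564 0.58816159 0.79865977] [-0.53091692 -0.54723084 -0.64704377]
lamp_foot 0.84 [418. 260.] [0.458 0.12 ]
coaster 0.66 [327. 228.] [ 0.522 -0.111]
collar 0.9 [450. 342.] [0.602 0.307]
holder 0.57 [508. 282.] [0.376 0.301]
holder 0.4 [419. 260.] [0.457 0.121]
switch 0.72 [308. 180.] [ 0.411 -0.302]
shade 0.88 [207. 240.] [ 0.759 -0.283]
shade 0.88 [204. 194.] [ 0.656 -0.448]
shade 0.82 [244. 178.] [ 0.533 -0.433]
shade 0.65 [252. 214.] [ 0.618 -0.286]
plug 0.56 [287. 301.] [0.756 0.002]
plug 0.34 [340. 346.] [0.761 0.165]
screwdriver 0.86 [244. 272.] [ 0.766 -0.131]
bulb_box 0.64 [339. 347.] [0.764 0.164]
top [ 0.41150314 -0.05034149  1.13467931] [ 0.13370535 -0.02420243 -0.99072555]
lamp_foot 0.78 [223. 287.] [0.454 0.126]
coaster 0.76 [346. 250.] [ 0.525 -0.126]
collar 0.74 [223. 287.] [0.454 0.127]
collar 0.73 [133. 216.] [0.603 0.311]
holder 0.57 [129. 325.] [0.382 0.313]
holder 0.42 [284. 144.] [ 0.753 -0.003]
switch 0.62 [428. 299.] [ 0.422 -0.292]
switch 0.6 [346. 139.] [ 0.761 -0.133]
shade 0.84 [416. 141.] [ 0.756 -0.283]
shade 0.83 [502. 190.] [ 0.646 -0.459]
shade 0.59 [342. 251.] [ 0.524 -0.118]
shade 0.57 [423. 207.] [ 0.612 -0.291]
plug 0.55 [285. 146.] [ 0.749 -0.003]
screwdriver 0.86 [347. 144.] [ 0.752 -0.136]
bulb_box 0.55 [204. 140.] [0.763 0.166]
1.0 [[-0.924  0.383  0.   ]
 [ 0.383  0.924 -0.   ]
 [-0.    -0.    -1.   ]]
```

View pics/scene.png

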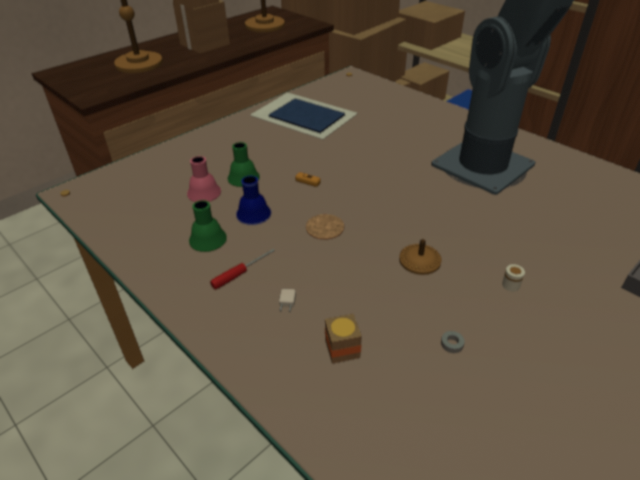

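View pics/top.png

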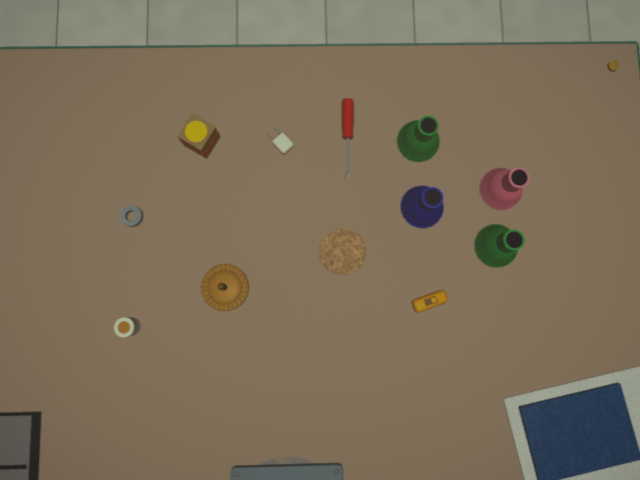

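```bash
cat >> h.py <<'E'
def go(x,y,z=None,dx=None):
    """delta in tool axes (mm) to world TCP x,y,z; dx: wanted world heading of tool y (mod pi) -> turn"""
    s=r.read_state(); M=R.from_rotvec(s["orientation"]).as_matrix(); p=np.array(s["position"])
    d=M.T@(np.array([x,y,p[2] if z is None else z])-p)*1000
    out="mm x %.1f y %.1f z %.1f"%tuple(d)
    a=np.arctan2(M[1,1],M[0,1]); out+=" | yhead %.3f"%a
    if dx is not None: t=-(dx-a); out+=" turn %.3f"%((t+np.pi/2)%np.pi-np.pi/2)
    print(out,"q7 %.2f"%s["joint_positions"][6], "pos",np.round(p,4))
E
python3 - <<'E'
from h import *
print(np.round(camera_params("wrist")["T_tool_cam"],3), np.round(cam("wrist")[0]))
go(.603,.309,.25)
im=cv2.imread("pics/top.png")[100:290,370:550]; cv2.imwrite("pics/crop.png",cv2.resize(im,None,fx=3,fy=3,interpolation=cv2.INTER_CUBIC))
E
```

```text
[[ 0.001 -0.951 -0.309  0.081]
 [ 1.     0.001  0.     0.   ]
 [ 0.    -0.309  0.951 -0.082]
 [ 0.     0.     0.     1.   ]] [[352.   0. 315.]
 [  0. 352. 234.]
 [  0.   0.   1.]]
mm x -438.8 y -133.7 z 52.7 | yhead 1.178 q7 -0.07 pos [0.2488 0.6005 0.3027]
```

View pics/crop.png

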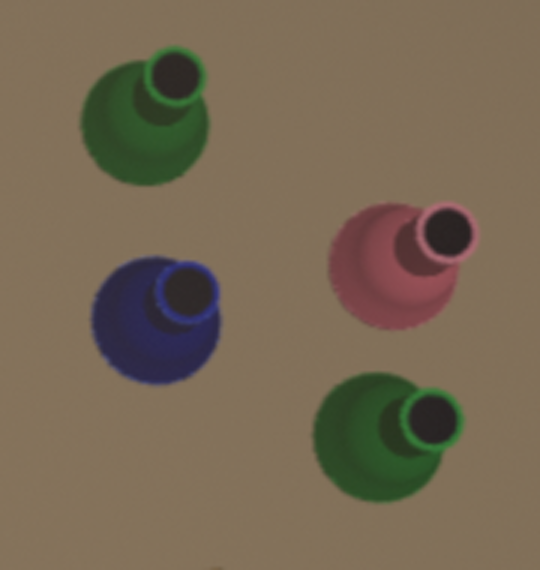

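The top crop shows the blue shade (about 422,207 in the full top view), two green shades (418,140 and 496,245) and a pink one (501,188). The blue one fits the description. Now moving to the collar.

Request:
{"api": "servo_tool", "payload": {
  "commands": [
    {"x":-43,"y":-13,"z":4,"fingers":0},
    {"x":-43,"y":-13,"z":4,"fingers":0},
    {"x":-43,"y":-13,"z":4,"fingers":0},
    {"x":-43,"y":-13,"z":4,"fingers":0},
    {"x":-43,"y":-13,"z":4,"fingers":0},
    {"x":-43,"y":-13,"z":4,"fingers":0},
    {"x":-43,"y":-13,"z":4,"fingers":0},
    {"x":-43,"y":-13,"z":4,"fingers":0}
  ]
}}

```text
$.commands[0]: bad value
```

```bash
python3 - <<'E'
from h import *
go(.603,.309,.2)
E
```

```text
mm x -438.8 y -133.7 z 102.7 | yhead 1.178 q7 -0.07 pos [0.2488 0.6005 0.3027]
```

Request:
{"api": "servo_tool", "payload": {
  "commands": [
    {"x":-43,"y":-13,"z":4,"turn":0,"fingers":0},
    {"x":-43,"y":-13,"z":4,"turn":0,"fingers":0},
    {"x":-43,"y":-13,"z":4,"turn":0,"fingers":0},
    {"x":-43,"y":-13,"z":4,"turn":0,"fingers":0},
    {"x":-43,"y":-13,"z":4,"turn":0,"fingers":0},
    {"x":-43,"y":-13,"z":4,"turn":0,"fingers":0},
    {"x":-43,"y":-13,"z":4,"turn":0,"fingers":0},
    {"x":-43,"y":-13,"z":4,"turn":0,"fingers":0}
  ]
}}

```text
clock: 1.8
position: [0.5281, 0.3715, 0.2708]
orientation: [0.613, 3.081, 0.001]
wrist_force: [0.0, 1.1, -0.1]
gripper_width: 0.997
grasp_force: 0.0
```

```bash
python3 - <<'E'
from h import *
go(.603,.309,.2)
E
```

```text
mm x -93.1 y -29.1 z 70.8 | yhead 1.178 q7 0.52 pos [0.5281 0.3715 0.2708]
```

Request:
{"api": "servo_tool", "payload": {
  "commands": [
    {"x":-32,"y":-10,"z":20,"turn":0,"fingers":0},
    {"x":-31,"y":-10,"z":20,"turn":0,"fingers":0},
    {"x":-30,"y":-9,"z":20,"turn":0,"fingers":0},
    {"x":0,"y":0,"z":10,"turn":0,"fingers":0},
    {"x":0,"y":0,"z":0,"turn":0,"fingers":0},
    {"x":0,"y":0,"z":0,"turn":0,"fingers":0},
    {"x":0,"y":0,"z":0,"turn":0,"fingers":0},
    {"x":0,"y":0,"z":0,"turn":0,"fingers":0}
  ]
}}

```text
clock: 2.6
position: [0.6013, 0.3117, 0.2018]
orientation: [0.61, 3.081, 0.002]
wrist_force: [-0.2, -0.1, 0.3]
gripper_width: 0.996
grasp_force: 0.0
```

```bash
python3 - <<'E'
from h import *
c=cam("wrist"); snap("wrist","w1.png")
for m in mark_of("wrist","collar")[:2]: print(m, ray(c,m["uv"],0))
for m in cut_out("wrist","collar")[:2]:
    print(m["p"],m["box"]); 
    cs,_=cv2.findContours(m["pixels"].astype(np.uint8),cv2.RETR_EXTERNAL,cv2.CHAIN_APPROX_NONE); k=max(cs,key=len)[:,0]
    P=np.array([ray(c,u,.008)[:2] for u in k]); print(cv2.minEnclosingCircle(P.astype(np.float32)))
go(.603,.309,.066)
E
```

```text
{'uv': [317.4, 226.3], 'p': 0.89} [0.6059192  0.31225755 0.        ]
0.81 [318.9, 228.1, 54.5, 60.9]
((0.6044878959655762, 0.3119089603424072), 0.024172278121113777)
mm x -2.1 y -1.3 z 135.3 | yhead 1.179 q7 0.67 pos [0.6015 0.3109 0.2013]
```

View pics/w1.png

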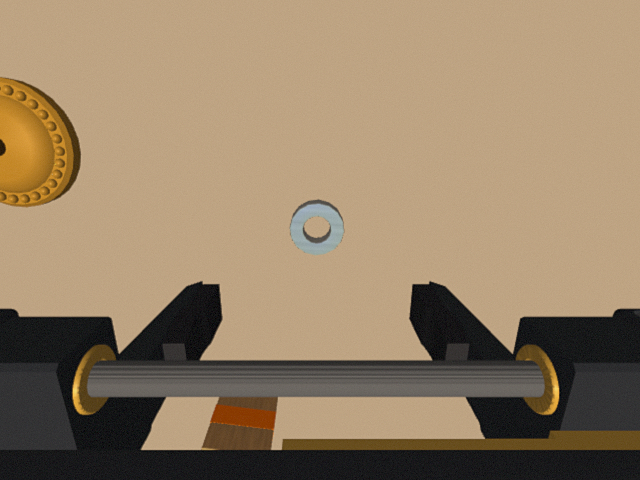

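Wrist view: the collar lies at (317,228), centred between the open fingers; the lamp foot rim shows at left. Descending to grip it.

Request:
{"api": "servo_tool", "payload": {
  "commands": [
    {"x":-3,"y":2,"z":40,"turn":0,"fingers":0},
    {"x":0,"y":0,"z":40,"turn":0,"fingers":0},
    {"x":0,"y":0,"z":34,"turn":0,"fingers":0},
    {"x":0,"y":0,"z":20,"turn":0,"fingers":0},
    {"x":0,"y":0,"z":0,"turn":0,"fingers":0},
    {"x":0,"y":0,"z":0,"turn":0,"fingers":1},
    {"x":0,"y":0,"z":0,"turn":0,"fingers":1},
    {"x":0,"y":0,"z":0,"turn":0,"fingers":1}
  ],
  "grip_force": 20
}}

```text
clock: 3.55
position: [0.6055, 0.3113, 0.0672]
orientation: [0.613, 3.081, 0.001]
wrist_force: [-0.2, 0.6, -0.6]
gripper_width: 0.752
grasp_force: 0.0
```

Request:
{"api": "servo_tool", "payload": {
  "commands": [
    {"x":0,"y":0,"z":0,"turn":0,"fingers":1},
    {"x":0,"y":0,"z":0,"turn":0,"fingers":1},
    {"x":0,"y":0,"z":0,"turn":0,"fingers":1},
    {"x":0,"y":0,"z":-25,"turn":0,"fingers":1},
    {"x":0,"y":0,"z":-45,"turn":0,"fingers":1},
    {"x":0,"y":0,"z":-45,"turn":0,"fingers":1},
    {"x":0,"y":0,"z":-20,"turn":0,"fingers":1},
    {"x":0,"y":0,"z":0,"turn":0,"fingers":1}
  ]
}}

```text
clock: 4.35
position: [0.607, 0.3119, 0.2057]
orientation: [0.612, 3.076, 0.007]
wrist_force: [1.1, -0.7, -0.0]
gripper_width: 0.492
grasp_force: 20.0
```

```bash
python3 - <<'E'
from h import *
go(.456,.123,.2)
c=cam("wrist"); grab_frame("wrist")
for m in mark_of("wrist","collar")[:2]: print(m, ray(c,m["uv"],c[1][2]))
for m in mark_of("wrist","lamp_foot")[:2]: print(m, ray(c,m["uv"],0))
E
```

```text
mm x 67.2 y -232.4 z 4.2 | yhead 1.178 q7 0.68 pos [0.607  0.3119 0.2057]
{'uv': [315.5, 299.0], 'p': 0.91} [0.53178679 0.34284252 0.28729546]
{'uv': [14.6, 136.2], 'p': 0.59} [0.45470561 0.12161082 0.        ]
```

Request:
{"api": "servo_tool", "payload": {
  "commands": [
    {"x":20,"y":-40,"z":0,"turn":0,"fingers":1},
    {"x":20,"y":-40,"z":0,"turn":0,"fingers":1},
    {"x":20,"y":-40,"z":0,"turn":0,"fingers":1},
    {"x":20,"y":-40,"z":0,"turn":0,"fingers":1},
    {"x":20,"y":-40,"z":0,"turn":0,"fingers":1},
    {"x":20,"y":-32,"z":0,"turn":0,"fingers":1},
    {"x":0,"y":0,"z":0,"turn":0,"fingers":1},
    {"x":0,"y":0,"z":0,"turn":0,"fingers":1}
  ]
}}

```text
clock: 5.3
position: [0.4048, 0.1423, 0.2009]
orientation: [-0.613, -3.08, 0.002]
wrist_force: [0.4, 0.6, -1.2]
gripper_width: 0.494
grasp_force: 20.0
```

```bash
cat >> h.py <<'E'
def circ(camn,name,z,fn=None):
    c=cam(camn); snap(camn,fn) if fn else grab_frame(camn)
    for m in mark_of(camn,name)[:2]: print(name,"mark",m, ray(c,m["uv"],0).round(4))
    for m in cut_out(camn,name)[:2]:
        cs,_=cv2.findContours(m["pixels"].astype(np.uint8),cv2.RETR_EXTERNAL,cv2.CHAIN_APPROX_NONE); k=max(cs,key=len)[:,0]
        P=np.array([ray(c,u,z)[:2] for u in k],np.float32); e=cv2.fitEllipse(P); print("cut",round(m["p"],2),"ell",np.round(e[0],4),np.round(e[1],4),"mec",np.round(cv2.minEnclosingCircle(P)[0],4))
E
python3 - <<'E'
from h import *
circ("wrist","lamp_foot",.008,"w2.png")
c=cam("wrist"); s=r.read_state(); m=mark_of("wrist","collar")
if m: print(m[0]["uv"], ray(c,m[0]["uv"],s["position"][2]-.0672))
go(.455,.122,.2)
E
```

```text
lamp_foot mark {'uv': [312.4, 280.1], 'p': 0.55} [0.4527 0.1197 0.    ]
cut 0.9 ell [0.4442 0.126 ] [0.0728 0.0843] mec [0.4513 0.1227]
[314.4, 295.2] [0.40409699 0.1442708  0.13422617]
mm x -53.1 y -1.2 z 1.5 | yhead 1.179 q7 0.77 pos [0.4064 0.1435 0.2015]
```

View pics/w2.png

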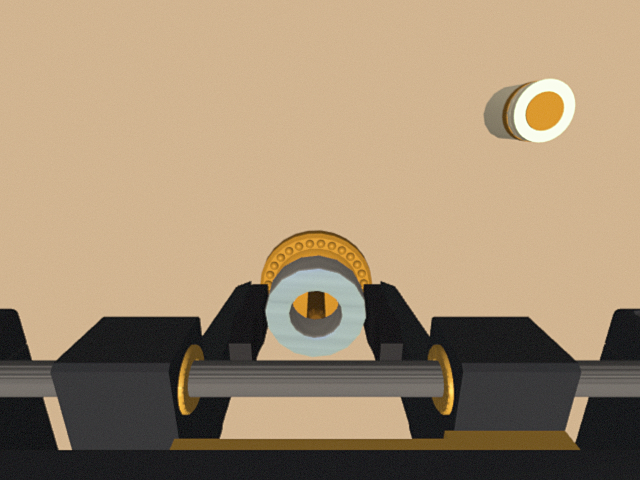

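```bash
cat > fit.py <<'E'
from h import *
from scipy.optimize import least_squares
c=cam("wrist"); im=cv2.imread("pics/w2.png"); hsv=cv2.cvtColor(im,cv2.COLOR_BGR2HSV)
m=((hsv[...,1]>140)).astype(np.uint8); m[280:]=0; m[:215]=0; m[:,:240]=0; m[:,400:]=0
cs,_=cv2.findContours(m,cv2.RETR_EXTERNAL,cv2.CHAIN_APPROX_NONE); k=max(cs,key=len)[:,0]
k=np.array([[x,min(k[k[:,0]==x,1])] for x in range(265,370)])
print(k[::15].tolist())
for z in(0.006,.012):
    P=np.array([ray(c,u,z)[:2] for u in k])
    s=least_squares(lambda q:np.hypot(*(P-q[:2]).T)-.048,[.453,.121],loss="soft_l1",f_scale=.001); print(z,s.x.round(4),np.abs(s.fun).mean())
ct=cam("top"); print(ray(ct,[222.3,287],.0)[:2])
go(*s.x)
# stem centre top seen in collar hole
circ("top","lamp_foot",.008)
E
python3 fit.py
```

```text
[[265, 263], [280, 244], [295, 235], [310, 231], [325, 232], [340, 236], [355, 246]]
0.006 [0.4568 0.1233] 0.0003241785390738808
0.012 [0.4552 0.1239] 0.00046009486116483083
[0.45440199 0.12721278]
mm x -52.6 y 0.6 z 0.0 | yhead 1.179 q7 0.77 pos [0.4064 0.1435 0.2015]
lamp_foot mark {'uv': [223.9, 290.7], 'p': 0.75} [0.4468 0.1239 0.    ]
cut 0.75 ell [0.4582 0.1204] [0.0845 0.0978] mec [0.4551 0.1221]
```

Wrist view: the foot rim spans (262..372, 231..) behind the held collar, and the stem shows through its hole at (316,303). It is well lined up sideways.

Request:
{"api": "servo_tool", "payload": {
  "commands": [
    {"x":-27,"y":0,"z":10,"turn":0,"fingers":1},
    {"x":-27,"y":0,"z":20,"turn":0,"fingers":1},
    {"x":0,"y":0,"z":28,"turn":0,"fingers":1},
    {"x":0,"y":0,"z":0,"turn":0,"fingers":1},
    {"x":0,"y":0,"z":0,"turn":0,"fingers":1},
    {"x":0,"y":0,"z":0,"turn":0,"fingers":1},
    {"x":0,"y":0,"z":0,"turn":0,"fingers":1},
    {"x":0,"y":0,"z":0,"turn":0,"fingers":1}
  ]
}}

```text
clock: 6.45
position: [0.4557, 0.1224, 0.1446]
orientation: [0.612, 3.08, 0.001]
wrist_force: [-0.2, -0.1, 0.3]
gripper_width: 0.492
grasp_force: 20.0
```

```bash
python3 - <<'E'
from h import *
s=r.read_state(); print(s["position"]); c=cam("wrist",s); im=snap("wrist","w3.png")
crop=im[230:400,220:420,::-1].copy()
ct=np.array([.4555,.1233])
for z,rad,col in((.062,.007,(0,0,255)),(.012,.048,(0,255,0))):
    for a in np.linspace(0,6.28,60):
        u=proj(c,[*(ct+rad*np.array([np.cos(a),np.sin(a)])),z])-[220,230]
        if 0<=u[0]<199 and 0<=u[1]<169: crop[int(u[1]),int(u[0])]=col
cv2.imwrite("pics/w3c.png",cv2.resize(crop,None,fx=3,fy=3,interpolation=cv2.INTER_NEAREST)); go(*ct)
E
```

```text
[0.45568657 0.1223595  0.14464619]
mm x 0.5 y 0.9 z 0.0 | yhead 1.178 q7 0.87 pos [0.4556 0.1223 0.1444]
```

View pics/w3c.png

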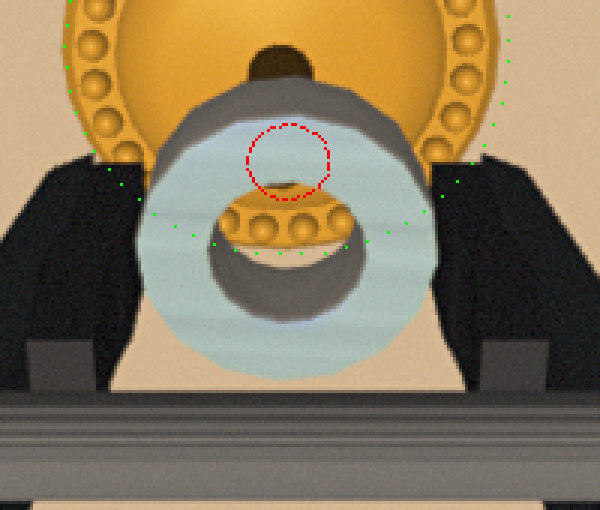

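```bash
python3 - <<'E'
from h import *
s=r.read_state(); c=cam("wrist",s); M=R.from_rotvec(s["orientation"]).as_matrix(); p=np.array(s["position"])
f=lambda u,v,z: print(u,v,z,(M.T@(ray(c,[220+u/3,230+v/3],z)-p)*1000).round(1))
f(287,251,p[2]-.0512); f(287,378,p[2]-.0512); f(287,115,p[2]-.0512)  # collar hole centre, outer front/back
f(281,188,.062); f(281,188,.058); f(281,246,.012); f(65,30,.012); f(497,30,.012)
E
```

```text
287 251 0.0932453249164967 [ 2.1  0.4 51.2]
287 378 0.0932453249164967 [-19.4   0.4  51.2]
287 115 0.0932453249164967 [23.2  0.4 51.2]
281 188 0.062 [-4.1 -0.6 82.4]
281 188 0.058 [-6.2 -0.6 86.5]
281 246 0.012 [-44.8  -0.9 132.5]
65 30 0.012 [  7.6 -47.1 132.4]
497 30 0.012 [  7.6  45.5 132.5]
```

Crop: the collar hole is centred at crop (287,250), and the stem tip edge at (281,188) lies about 1 mm to the left. Shifting 1 mm and lowering.

Request:
{"api": "servo_tool", "payload": {
  "commands": [
    {"x":0,"y":-1,"z":10,"turn":0,"fingers":1},
    {"x":0,"y":0,"z":15,"turn":0,"fingers":1},
    {"x":0,"y":0,"z":15,"turn":0,"fingers":1},
    {"x":0,"y":0,"z":10,"turn":0,"fingers":1},
    {"x":0,"y":0,"z":6,"turn":0,"fingers":1},
    {"x":0,"y":0,"z":0,"turn":0,"fingers":1},
    {"x":0,"y":0,"z":0,"turn":0,"fingers":1},
    {"x":0,"y":0,"z":0,"turn":0,"fingers":1}
  ]
}}

```text
clock: 7.3
position: [0.4552, 0.1211, 0.088]
orientation: [0.613, 3.081, 0.0]
wrist_force: [-0.4, -0.4, -0.0]
gripper_width: 0.494
grasp_force: 20.0
```

Request:
{"api": "servo_tool", "payload": {
  "commands": [
    {"x":0,"y":0,"z":0,"turn":0,"fingers":0.3},
    {"x":0,"y":0,"z":0,"turn":0,"fingers":0.2},
    {"x":0,"y":0,"z":0,"turn":0,"fingers":0},
    {"x":0,"y":0,"z":-20,"turn":0,"fingers":0},
    {"x":0,"y":0,"z":-40,"turn":0,"fingers":0},
    {"x":0,"y":0,"z":-45,"turn":0,"fingers":0},
    {"x":0,"y":0,"z":-10,"turn":0,"fingers":0},
    {"x":0,"y":0,"z":0,"turn":0,"fingers":0}
  ]
}}

```text
clock: 8.1
position: [0.456, 0.1214, 0.2043]
orientation: [0.612, 3.078, 0.003]
wrist_force: [0.2, 0.1, -1.1]
gripper_width: 0.999
grasp_force: 0.0
```

```bash
python3 - <<'E'
from h import *
circ("wrist","collar",.036,"w4.png"); go(.38,.307,.25)
E
```

```text
collar mark {'uv': [310.5, 221.2], 'p': 0.85} [0.4555 0.1181 0.    ]
cut 0.77 ell [0.4526 0.1228] [0.0424 0.0448] mec [0.4527 0.1231]
mm x 139.8 y 143.6 z -48.6 | yhead 1.178 q7 0.86 pos [0.4541 0.1208 0.2014]
```

View pics/w4.png

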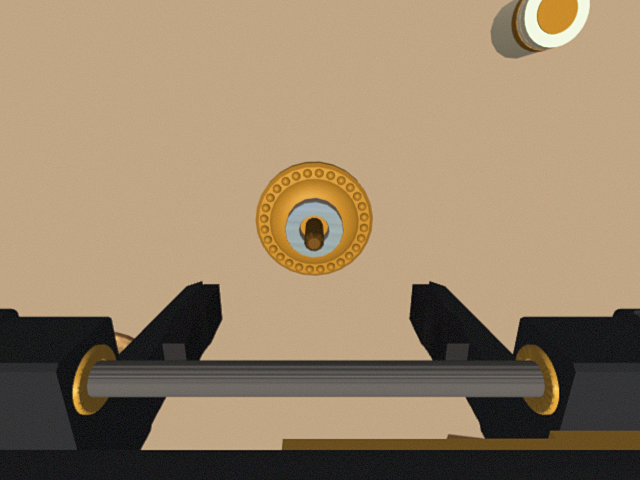

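The collar sits flat on the shoulder, with the stem upright through it (tip at 314,243). Next is the holder.

Request:
{"api": "servo_tool", "payload": {
  "commands": [
    {"x":28,"y":29,"z":-5,"turn":0,"fingers":0},
    {"x":28,"y":29,"z":-5,"turn":0,"fingers":0},
    {"x":28,"y":29,"z":-5,"turn":0,"fingers":0},
    {"x":28,"y":29,"z":-5,"turn":0,"fingers":0},
    {"x":28,"y":28,"z":0,"turn":0,"fingers":0},
    {"x":0,"y":0,"z":0,"turn":0,"fingers":0},
    {"x":0,"y":0,"z":0,"turn":0,"fingers":0},
    {"x":0,"y":0,"z":0,"turn":0,"fingers":0}
  ]
}}

```text
clock: 9.05
position: [0.3809, 0.3062, 0.2216]
orientation: [-0.615, -3.08, 0.004]
wrist_force: [-0.3, -0.8, 0.0]
gripper_width: 0.998
grasp_force: 0.0
```

```bash
python3 - <<'E'
from h import *
im=cv2.imread("pics/w4.png"); hsv=cv2.cvtColor(im,cv2.COLOR_BGR2HSV)
m=(hsv[...,1]>140).astype(np.uint8); m[:150]=0;m[285:]=0;m[:,:245]=0;m[:,385:]=0
k=max(cv2.findContours(m,cv2.RETR_EXTERNAL,cv2.CHAIN_APPROX_NONE)[0],key=len)[:,0]
s=dict(position=[.4541,.1208,.2014],orientation=[.612,3.078,.003]); c=cam("wrist",s)
for z in (.004,.008,.012):
    P=np.array([ray(c,u,z)[:2] for u in k],np.float32); print(z,cv2.fitEllipse(P))
print("stem tip",ray(c,[314,242],.062))
circ("wrist","holder",.045,"w5.png"); go(.38,.307,.1)
E
```

```text
0.004 ((0.45270323753356934, 0.12071114778518677), (0.09485279023647308, 0.09569060057401657), 60.92695236206055)
0.008 ((0.45164754986763, 0.12115778028964996), (0.09349334985017776, 0.09431914985179901), 60.92700958251953)
0.012 ((0.4505918323993683, 0.12160441279411316), (0.09213390946388245, 0.09294769912958145), 60.92694091796875)
stem tip [0.45082804 0.12183449 0.062     ]
holder mark {'uv': [320.8, 213.2], 'p': 0.58} [0.3804 0.3112 0.    ]
cut 0.97 ell [0.3767 0.3111] [0.0369 0.0445] mec [0.3755 0.3099]
mm x 1.5 y 0.3 z 122.3 | yhead 1.176 q7 0.42 pos [0.3813 0.3063 0.2223]
```

View pics/w5.png

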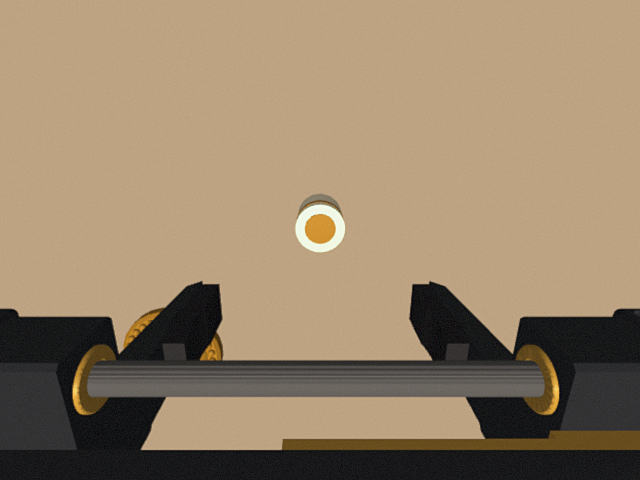

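Holder at (320,228) in the wrist view, upright with its closed top; it is 4 mm right of centre and 2 mm up. Descending.

Request:
{"api": "servo_tool", "payload": {
  "commands": [
    {"x":2,"y":4,"z":40,"turn":0,"fingers":0},
    {"x":0,"y":0,"z":45,"turn":0,"fingers":0},
    {"x":0,"y":0,"z":40,"turn":0,"fingers":0},
    {"x":0,"y":0,"z":19,"turn":0,"fingers":0},
    {"x":0,"y":0,"z":0,"turn":0,"fingers":0},
    {"x":0,"y":0,"z":0,"turn":0,"fingers":1},
    {"x":0,"y":0,"z":0,"turn":0,"fingers":1},
    {"x":0,"y":0,"z":0,"turn":0,"fingers":1}
  ]
}}

```text
clock: 10.0
position: [0.3813, 0.3126, 0.0801]
orientation: [0.613, 3.08, 0.003]
wrist_force: [-0.1, 1.0, 1.0]
gripper_width: 0.75
grasp_force: 0.0
```

Request:
{"api": "servo_tool", "payload": {
  "commands": [
    {"x":0,"y":0,"z":0,"turn":0,"fingers":1},
    {"x":0,"y":0,"z":0,"turn":0,"fingers":1},
    {"x":0,"y":0,"z":0,"turn":0,"fingers":1},
    {"x":0,"y":0,"z":0,"turn":0,"fingers":1},
    {"x":0,"y":0,"z":-25,"turn":0,"fingers":1},
    {"x":0,"y":0,"z":-45,"turn":0,"fingers":1},
    {"x":0,"y":0,"z":-30,"turn":0,"fingers":1},
    {"x":0,"y":0,"z":0,"turn":0,"fingers":1}
  ]
}}

```text
clock: 10.8
position: [0.3822, 0.3137, 0.1823]
orientation: [0.613, 3.077, 0.009]
wrist_force: [0.9, 0.1, -1.0]
gripper_width: 0.431
grasp_force: 20.0
```

```bash
python3 - <<'E'
from h import *
for i in range(3): go(.4525,.1215,.2)
E
```

```text
mm x -138.6 y -150.5 z -18.3 | yhead 1.178 q7 0.41 pos [0.3822 0.3137 0.1823]
mm x -138.6 y -150.5 z -18.3 | yhead 1.178 q7 0.41 pos [0.3822 0.3137 0.1823]
mm x -138.6 y -150.5 z -18.3 | yhead 1.178 q7 0.41 pos [0.3822 0.3137 0.1823]
```

Request:
{"api": "servo_tool", "payload": {
  "commands": [
    {"x":-28,"y":-30,"z":0,"turn":0,"fingers":1},
    {"x":-28,"y":-30,"z":0,"turn":0,"fingers":1},
    {"x":-28,"y":-30,"z":0,"turn":0,"fingers":1},
    {"x":-28,"y":-30,"z":0,"turn":0,"fingers":1},
    {"x":-28,"y":-29,"z":10,"turn":0,"fingers":1},
    {"x":0,"y":0,"z":20,"turn":0,"fingers":1},
    {"x":0,"y":0,"z":0,"turn":0,"fingers":1},
    {"x":0,"y":0,"z":0,"turn":0,"fingers":1}
  ]
}}

```text
clock: 11.6
position: [0.4519, 0.1214, 0.1481]
orientation: [-0.611, -3.08, 0.001]
wrist_force: [0.8, 0.1, -0.7]
gripper_width: 0.427
grasp_force: 20.0
```

```bash
python3 - <<'E'
from h import *
s=r.read_state(); c=cam("wrist",s); print(s["position"])
im=snap("wrist","w6.png"); sc=grab_frame("scene")
a=cv2.resize(im[180:380,220:420],(400,400),interpolation=cv2.INTER_CUBIC); b=cv2.resize(sc[190:290,370:470],(400,400),interpolation=cv2.INTER_CUBIC)
cv2.imwrite("pics/c6.png",np.hstack([a,b])[:,:,::-1])
E
```

```text
[0.45194881 0.12139534 0.14811838]
```

View pics/c6.png

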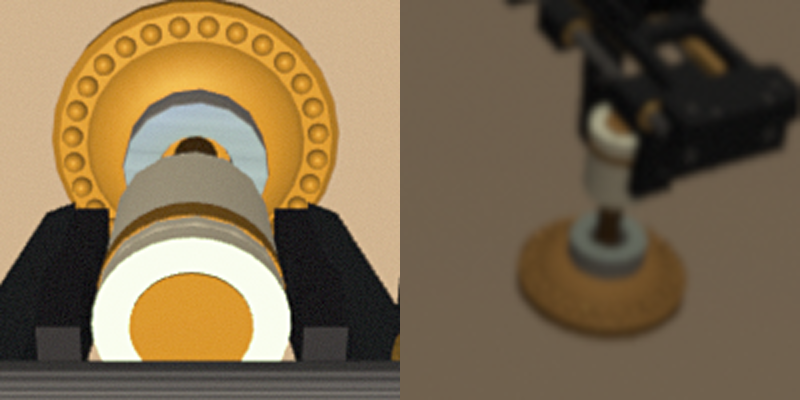

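```bash
python3 - <<'E'
from h import *
from scipy.optimize import least_squares
def f(fn,pos,top,bot,l,rr):
    im=cv2.imread("pics/"+fn); hsv=cv2.cvtColor(im,cv2.COLOR_BGR2HSV)
    m=(hsv[...,1]>140).astype(np.uint8); m[:top]=0;m[bot:]=0;m[:,:l]=0;m[:,rr:]=0
    k=max(cv2.findContours(m,cv2.RETR_EXTERNAL,cv2.CHAIN_APPROX_NONE)[0],key=len)[:,0]
    k=np.array([[x,min(k[k[:,0]==x,1])] for x in range(k[:,0].min()+3,k[:,0].max()-2)])
    c=cam("wrist",dict(position=[0,0,pos],orientation=[np.pi,0,0]))  # tool-aligned frame: x same, y,z flipped
    for z in (.006,.012):
        P=np.array([ray(c,u,z)[:2] for u in k]); s=least_squares(lambda q:np.hypot(*(P-q[:2]).T)-.048,[0,0],loss="soft_l1",f_scale=.001)
        print(fn,k[:,1].min(),z,(s.x*1000*[1,-1]).round(1),np.abs(s.fun).mean())
f("w4.png",.2025,150,215,245,385)
f("w6.png",.1481,150,250,240,395)
E
```

```text
w4.png 162 0.006 [ 1.6 -1. ] 0.00028208711501624944
w4.png 162 0.012 [ 2.2 -1. ] 0.0004077768978502807
w6.png 179 0.006 [-3.   1.5] 0.00025049380820329147
w6.png 179 0.012 [-2.2  1.5] 0.0004253968315549118
```

Left crop: the foot rim is centred at about crop column 196 and the held holder at 191, so the stem is about 1.5 mm right and 2.5 mm toward the gripper. Right crop: holder just above the stem. Correcting and lowering.

Request:
{"api": "servo_tool", "payload": {
  "commands": [
    {"x":-2.2,"y":1.5,"z":0,"turn":0,"fingers":1},
    {"x":0,"y":0,"z":5,"turn":0,"fingers":1},
    {"x":0,"y":0,"z":8,"turn":0,"fingers":1},
    {"x":0,"y":0,"z":8,"turn":0,"fingers":1},
    {"x":0,"y":0,"z":6,"turn":0,"fingers":1},
    {"x":0,"y":0,"z":4,"turn":0,"fingers":1},
    {"x":0,"y":0,"z":0,"turn":0,"fingers":1},
    {"x":0,"y":0,"z":0,"turn":0,"fingers":1}
  ]
}}

```text
clock: 12.5
position: [0.4554, 0.1214, 0.1177]
orientation: [-0.613, -3.081, 0.0]
wrist_force: [0.8, 0.8, -1.3]
gripper_width: 0.423
grasp_force: 20.0
```

Request:
{"api": "servo_tool", "payload": {
  "commands": [
    {"x":0,"y":0,"z":1.5,"turn":0,"fingers":1},
    {"x":0,"y":0,"z":0,"turn":0,"fingers":1},
    {"x":0,"y":0,"z":0,"turn":0,"fingers":0.3},
    {"x":0,"y":0,"z":0,"turn":0,"fingers":0},
    {"x":0,"y":0,"z":0,"turn":0,"fingers":0},
    {"x":0,"y":0,"z":-25,"turn":0,"fingers":0},
    {"x":0,"y":0,"z":-45,"turn":0,"fingers":0},
    {"x":0,"y":0,"z":-45,"turn":0,"fingers":0}
  ]
}}

```text
clock: 13.3
position: [0.4548, 0.1212, 0.2323]
orientation: [-0.613, -3.08, 0.001]
wrist_force: [1.6, 0.6, 0.1]
gripper_width: 0.948
grasp_force: 0.0
```

```bash
python3 - <<'E'
from h import *
circ("wrist","holder",.081,"w7.png"); 
im=cv2.imread("pics/w7.png"); sc=grab_frame("scene")[:,:,::-1]
a=cv2.resize(im[150:350,220:420],(400,400),interpolation=cv2.INTER_CUBIC); b=cv2.resize(sc[190:290,370:470],(400,400),interpolation=cv2.INTER_CUBIC)
cv2.imwrite("pics/c7.png",np.hstack([a,b]))
go(.615,-.290,.3)
E
```

```text
holder mark {'uv': [315.5, 223.3], 'p': 0.86} [0.464  0.1176 0.    ]
cut 0.74 ell [0.4522 0.1233] [0.0365 0.0471] mec [0.4517 0.1237]
mm x -304.8 y -319.2 z -67.9 | yhead 1.178 q7 0.85 pos [0.4558 0.1216 0.2321]
```

View pics/c7.png

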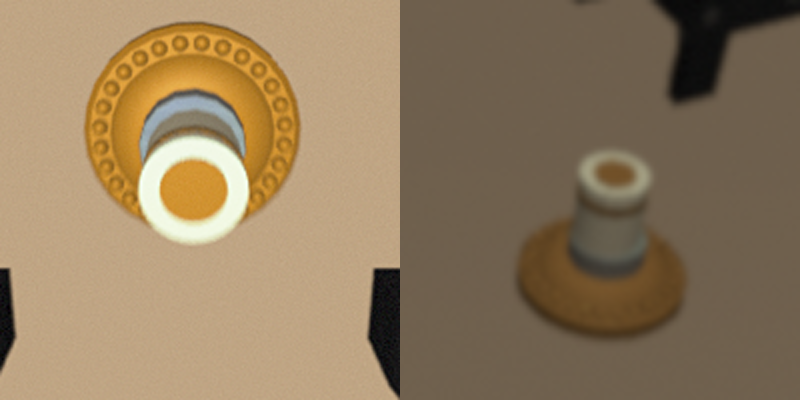

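Both crops show the holder standing upright on the collar over the stem. Next, to the shade via the coaster.

Request:
{"api": "servo_tool", "payload": {
  "commands": [
    {"x":-25,"y":-33,"z":-10,"turn":0,"fingers":0},
    {"x":-26,"y":-33,"z":-10,"turn":0,"fingers":0},
    {"x":-26,"y":-33,"z":-10,"turn":0,"fingers":0},
    {"x":-26,"y":-33,"z":-10,"turn":0,"fingers":0},
    {"x":-26,"y":-33,"z":-10,"turn":0,"fingers":0},
    {"x":-26,"y":-32,"z":-10,"turn":0,"fingers":0},
    {"x":0,"y":0,"z":0,"turn":0,"fingers":0},
    {"x":0,"y":0,"z":0,"turn":0,"fingers":0}
  ]
}}

```text
clock: 14.3
position: [0.5224, -0.1204, 0.2896]
orientation: [-0.616, -3.078, 0.0]
wrist_force: [0.5, 0.7, -0.0]
gripper_width: 1.002
grasp_force: 0.0
```

```bash
python3 - <<'E'
from h import *
circ("wrist","coaster",.005); go(.615,-.290,.3)
E
```

```text
coaster mark {'uv': [317.4, 197.3], 'p': 0.65} [ 0.5205 -0.1173  0.    ]
mm x -150.9 y -123.7 z -10.4 | yhead 1.180 q7 1.38 pos [ 0.5225 -0.1181  0.29  ]
```

Request:
{"api": "servo_tool", "payload": {
  "commands": [
    {"x":-30,"y":-25,"z":0,"turn":0,"fingers":0},
    {"x":-30,"y":-25,"z":0,"turn":0,"fingers":0},
    {"x":-30,"y":-25,"z":0,"turn":0,"fingers":0},
    {"x":-30,"y":-25,"z":0,"turn":0,"fingers":0},
    {"x":-31,"y":-24,"z":0,"turn":0,"fingers":0},
    {"x":0,"y":0,"z":0,"turn":0,"fingers":0},
    {"x":0,"y":0,"z":0,"turn":0,"fingers":0},
    {"x":0,"y":0,"z":0,"turn":0,"fingers":0}
  ]
}}

```text
clock: 15.25
position: [0.6152, -0.2898, 0.2907]
orientation: [-0.609, -3.081, -0.002]
wrist_force: [0.1, 0.3, 0.4]
gripper_width: 1.0
grasp_force: 0.0
```

```bash
python3 - <<'E'
from h import *
circ("wrist","shade",.104,"w8.png"); go(.615,-.290,.132)
E
```

```text
shade mark {'uv': [315.5, 197.5], 'p': 0.8} [ 0.6135 -0.2883  0.    ]
shade mark {'uv': [154.9, 176.0], 'p': 0.7} [ 0.5279 -0.4361  0.    ]
cut 0.83 ell [ 0.7074 -0.2788] [0.0629 0.0944] mec [ 0.7119 -0.2734]
cut 0.77 ell [ 0.6311 -0.4174] [0.0639 0.1114] mec [ 0.6277 -0.4235]
mm x 0.4 y 0.3 z 159.4 | yhead 1.180 q7 1.65 pos [ 0.6153 -0.2905  0.2914]
```

View pics/w8.png

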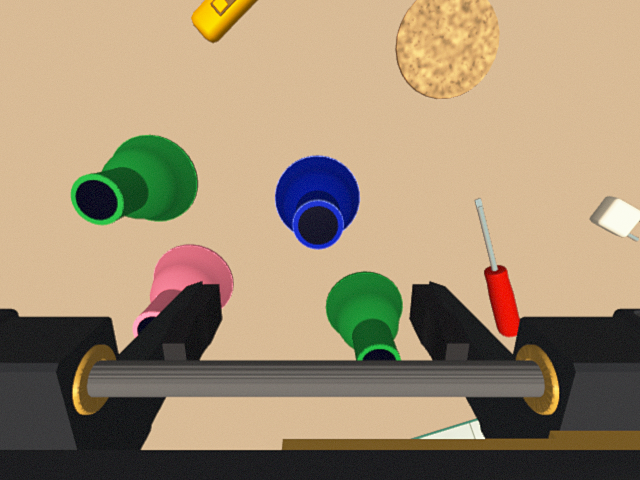

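Wrist view: blue shade neck at (318,224), with the green and pink ones at (97,198), (145,322) and (378,355) clear of the fingers. Coaster at (447,45). Descending to the neck.

Request:
{"api": "servo_tool", "payload": {
  "commands": [
    {"x":2,"y":2,"z":40,"turn":0,"fingers":0},
    {"x":0,"y":0,"z":45,"turn":0,"fingers":0},
    {"x":0,"y":0,"z":45,"turn":0,"fingers":0},
    {"x":0,"y":0,"z":28,"turn":0,"fingers":0},
    {"x":0,"y":0,"z":0,"turn":0,"fingers":0},
    {"x":0,"y":0,"z":0,"turn":0,"fingers":1},
    {"x":0,"y":0,"z":0,"turn":0,"fingers":1},
    {"x":0,"y":0,"z":0,"turn":0,"fingers":1}
  ],
  "grip_force": 25
}}

```text
clock: 16.2
position: [0.6153, -0.2901, 0.1356]
orientation: [0.612, 3.078, -0.001]
wrist_force: [0.4, -0.6, 0.1]
gripper_width: 0.756
grasp_force: 0.0
```

Request:
{"api": "servo_tool", "payload": {
  "commands": [
    {"x":0,"y":0,"z":0,"turn":0,"fingers":1},
    {"x":0,"y":0,"z":0,"turn":0,"fingers":1},
    {"x":0,"y":0,"z":0,"turn":0,"fingers":1},
    {"x":0,"y":0,"z":0,"turn":0,"fingers":1},
    {"x":0,"y":0,"z":-10,"turn":0,"fingers":1},
    {"x":0,"y":0,"z":-20,"turn":0,"fingers":1},
    {"x":0,"y":0,"z":-20,"turn":0,"fingers":1},
    {"x":0,"y":0,"z":0,"turn":0,"fingers":1}
  ]
}}

```text
clock: 17.0
position: [0.6152, -0.2908, 0.1861]
orientation: [0.613, 3.077, -0.002]
wrist_force: [0.6, -0.7, -3.4]
gripper_width: 0.453
grasp_force: 25.0
```

```bash
python3 - <<'E'
from h import *
go(.5215,-.119,.18)
circ("wrist","coaster",.005,"w9.png")
circ("scene","coaster",.006)
circ("top","coaster",.006)
E
```

```text
mm x 152.5 y 122.8 z 5.4 | yhead 1.178 q7 1.66 pos [ 0.6152 -0.2908  0.1861]
coaster mark {'uv': [501.4, 4.6], 'p': 0.87} [ 0.5213 -0.1193  0.    ]
cut 0.71 ell [ 0.5407 -0.1266] [0.0547 0.103 ] mec [ 0.5266 -0.1202]
coaster mark {'uv': [325.9, 230.6], 'p': 0.76} [ 0.5328 -0.1054 -0.    ]
cut 0.65 ell [ 0.5287 -0.1162] [0.0907 0.093 ] mec [ 0.5282 -0.1159]
coaster mark {'uv': [344.7, 250.7], 'p': 0.56} [ 0.5241 -0.1244  0.    ]
cut 0.81 ell [ 0.5239 -0.1189] [0.0919 0.0933] mec [ 0.524  -0.1193]
```

Request:
{"api": "servo_tool", "payload": {
  "commands": [
    {"x":12,"y":24,"z":0,"turn":0,"fingers":1},
    {"x":12,"y":25,"z":0,"turn":0,"fingers":1},
    {"x":13,"y":25,"z":0,"turn":0,"fingers":1},
    {"x":13,"y":25,"z":0,"turn":0,"fingers":1},
    {"x":12,"y":24,"z":0,"turn":0,"fingers":1},
    {"x":0,"y":0,"z":0,"turn":0,"fingers":1},
    {"x":0,"y":0,"z":0,"turn":0,"fingers":1},
    {"x":0,"y":0,"z":0,"turn":0,"fingers":1}
  ]
}}

```text
clock: 18.25
position: [0.6038, -0.1537, 0.1833]
orientation: [0.615, 3.08, -0.002]
wrist_force: [-0.7, -0.3, -2.4]
gripper_width: 0.45
grasp_force: 25.0
```

```bash
python3 - <<'E'
from h import *
from scipy.optimize import least_squares
s=r.read_state(); print(s["position"]); h=s["position"][2]
snap("wrist","w9.png"); c=cam("wrist",dict(position=[0,0,h],orientation=[np.pi,0,0]))
for m in cut_out("wrist","coaster")[:2]:
    k=max(cv2.findContours(m["pixels"].astype(np.uint8),cv2.RETR_EXTERNAL,cv2.CHAIN_APPROX_NONE)[0],key=len)[:,0]
    print(m["p"],m["box"])
    P=np.array([ray(c,u,.005)[:2] for u in k if u[1]>3 ]); q=least_squares(lambda q:np.hypot(*(P-q[:2]).T)-.048,[.09,0],loss="soft_l1",f_scale=.001); print((q.x*1000*[1,-1]).round(1),np.abs(q.fun).mean())
E
```

```text
[ 0.60384791 -0.1537455   0.18328351]
0.59 [316.4, 105.7, 138.9, 150.0]
[87.1  2. ] 0.0005427069080079372
```

View pics/w9.png

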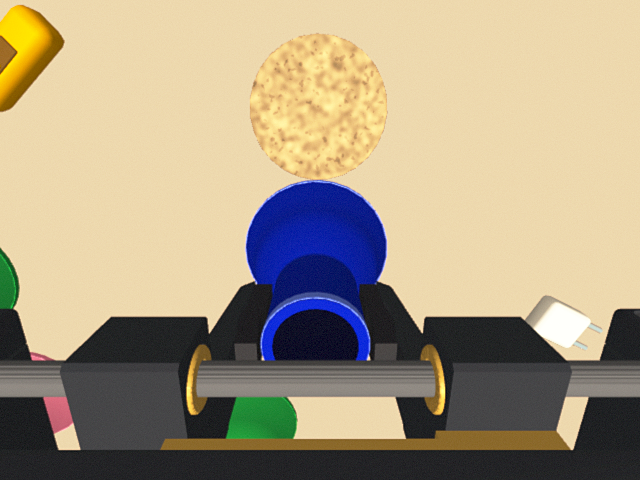

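Wrist view: coaster centred at (318,106), shade mouth at (316, top 181). So 87 mm along x, about 1.7 mm in y.

Request:
{"api": "servo_tool", "payload": {
  "commands": [
    {"x":22,"y":0.5,"z":0,"turn":0,"fingers":1},
    {"x":25,"y":0.5,"z":0,"turn":0,"fingers":1},
    {"x":25,"y":0.5,"z":0,"turn":0,"fingers":1},
    {"x":15,"y":0,"z":10,"turn":0,"fingers":1},
    {"x":0,"y":0,"z":14,"turn":0,"fingers":1},
    {"x":0,"y":0,"z":8,"turn":0,"fingers":1},
    {"x":0,"y":0,"z":0,"turn":0,"fingers":1},
    {"x":0,"y":0,"z":0,"turn":0,"fingers":1}
  ]
}}

```text
clock: 19.15
position: [0.5249, -0.1182, 0.151]
orientation: [0.614, 3.081, -0.001]
wrist_force: [-0.2, -0.5, -2.7]
gripper_width: 0.452
grasp_force: 25.0
```

```bash
python3 - <<'E'
from h import *
s=r.read_state(); print(s["position"],s["wrist_force"]); im=snap("wrist","w10.png"); sc=grab_frame("scene")
a=cv2.resize(im[130:330,220:420],(400,400),interpolation=cv2.INTER_CUBIC); b=cv2.resize(sc[150:270,270:390],(400,400),interpolation=cv2.INTER_CUBIC)
cv2.imwrite("pics/c10.png",np.hstack([a,b])[:,:,::-1])
E
```

```text
[ 0.52490796 -0.11820036  0.1510368 ] [-0.24859797 -0.45728858 -2.74418056]
```

View pics/c10.png

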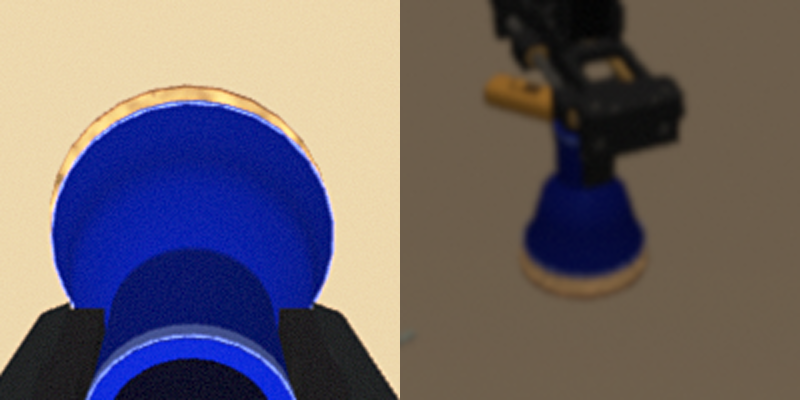

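Left crop: the shade mouth overlaps the coaster almost concentrically (coaster perhaps 1 mm left). Right crop agrees. Lowering the last 9 mm and releasing.

Request:
{"api": "servo_tool", "payload": {
  "commands": [
    {"x":0,"y":-0.7,"z":5,"turn":0,"fingers":1},
    {"x":0,"y":0,"z":4,"turn":0,"fingers":1},
    {"x":0,"y":0,"z":0,"turn":0,"fingers":1},
    {"x":0,"y":0,"z":0,"turn":0,"fingers":1},
    {"x":0,"y":0,"z":0,"turn":0,"fingers":1},
    {"x":0,"y":0,"z":0,"turn":0,"fingers":1},
    {"x":0,"y":0,"z":0,"turn":0,"fingers":1},
    {"x":0,"y":0,"z":0,"turn":0,"fingers":1}
  ]
}}

```text
clock: 20.05
position: [0.5239, -0.1182, 0.1423]
orientation: [0.613, 3.081, 0.0]
wrist_force: [-0.3, 0.4, -2.3]
gripper_width: 0.45
grasp_force: 25.0
```

Still hanging (-2.3 N); lowering another 1.5 mm and releasing.

Request:
{"api": "servo_tool", "payload": {
  "commands": [
    {"x":0,"y":0,"z":1,"turn":0,"fingers":1},
    {"x":0,"y":0,"z":0.5,"turn":0,"fingers":1},
    {"x":0,"y":0,"z":0,"turn":0,"fingers":0.45},
    {"x":0,"y":0,"z":0,"turn":0,"fingers":0.2},
    {"x":0,"y":0,"z":0,"turn":0,"fingers":0},
    {"x":0,"y":0,"z":0,"turn":0,"fingers":0},
    {"x":0,"y":0,"z":-40,"turn":0,"fingers":0},
    {"x":0,"y":0,"z":-45,"turn":0,"fingers":0}
  ]
}}

```text
clock: 20.85
position: [0.5227, -0.118, 0.2255]
orientation: [-0.612, -3.077, 0.001]
wrist_force: [0.7, 0.2, 0.4]
gripper_width: 0.971
grasp_force: 0.0
```

```bash
python3 - <<'E'
from h import *
im=snap("wrist","w11.png"); sc=grab_frame("scene")
sw=mark_of("top","switch"); grab_frame("top"); t=cam("top")
for m in cut_out("top","switch")[:2]:
    k=np.argwhere(m["pixels"])[:,::-1].astype(np.float32); P=np.array([ray(t,u,.011)[:2] for u in k],np.float32); b=cv2.minAreaRect(P*1000); print(m["p"],m["box"],b)
a=cv2.resize(im[130:330,220:420],(400,400),interpolation=cv2.INTER_CUBIC); b=cv2.resize(sc[150:270,270:390],(400,400),interpolation=cv2.INTER_CUBIC)
cv2.imwrite("pics/c11.png",np.hstack([a,b])[:,:,::-1])
go(.42,-.293,.25)
E
```

```text
0.77 [430.2, 300.2, 37.7, 23.4] ((418.21051025390625, -292.27545166015625), (27.814414978027344, 71.89897155761719), 16.963333129882812)
mm x 28.8 y -201.3 z -24.5 | yhead 1.178 q7 1.42 pos [ 0.5236 -0.1181  0.2255]
```

View pics/c11.png

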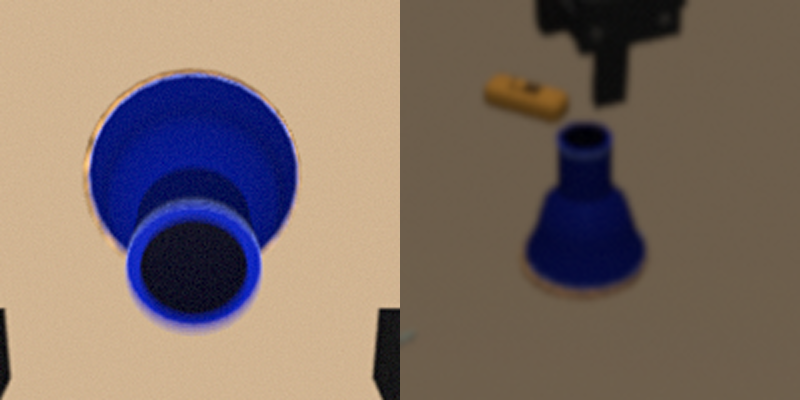

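Both crops show the shade upright on the coaster, within about 1 mm of its centre. Now the switch at (0.418,-0.292).

Request:
{"api": "servo_tool", "payload": {
  "commands": [
    {"x":6,"y":-40,"z":0,"turn":0,"fingers":0},
    {"x":6,"y":-40,"z":0,"turn":0,"fingers":0},
    {"x":6,"y":-40,"z":0,"turn":0,"fingers":0},
    {"x":6,"y":-40,"z":0,"turn":0,"fingers":0},
    {"x":6,"y":-41,"z":0,"turn":0,"fingers":0},
    {"x":0,"y":0,"z":0,"turn":0.147,"fingers":0},
    {"x":0,"y":0,"z":0,"turn":0.147,"fingers":0},
    {"x":0,"y":0,"z":0,"turn":0.147,"fingers":0}
  ]
}}

```text
clock: 21.9
position: [0.4181, -0.2924, 0.2242]
orientation: [-1.281, -2.865, -0.0]
wrist_force: [-0.0, 0.7, 0.1]
gripper_width: 0.998
grasp_force: 0.0
```

Request:
{"api": "servo_tool", "payload": {
  "commands": [
    {"x":0,"y":0,"z":0,"turn":0.147,"fingers":0},
    {"x":0,"y":0,"z":0,"turn":0.147,"fingers":0},
    {"x":0,"y":0,"z":0,"turn":0.147,"fingers":0},
    {"x":0,"y":0,"z":0,"turn":0,"fingers":0},
    {"x":0,"y":0,"z":0,"turn":0,"fingers":0},
    {"x":0,"y":0,"z":0,"turn":0,"fingers":0},
    {"x":0,"y":0,"z":0,"turn":0,"fingers":0},
    {"x":0,"y":0,"z":0,"turn":0,"fingers":0}
  ]
}}

```text
clock: 22.7
position: [0.4192, -0.2925, 0.2257]
orientation: [1.869, 2.525, 0.0]
wrist_force: [0.2, 0.1, 0.1]
gripper_width: 0.999
grasp_force: 0.0
```

```bash
cat > sw.py <<'E'
from h import *
import sys
s=r.read_state(); c=cam("wrist",s); snap("wrist",sys.argv[1])
for m in cut_out("wrist","switch")[:2]:
    k=np.argwhere(m["pixels"])[:,::-1]; P=np.array([ray(c,u,.018)[:2] for u in k],np.float32)
    (x,y),(a,b),t=cv2.minAreaRect(P*1000); t=np.deg2rad(t)+(0 if a<b else np.pi/2); print(m["p"],m["box"],(x,y),(a,b),"short head",t)
    go(x/1000,y/1000,.078,t)
E
python3 sw.py w12.png
```

```text
0.78 [315.2, 218.9, 33.4, 80.0] (418.5100402832031, -290.7212829589844) (27.730588912963867, 72.34949493408203) short head 0.3123474835798848
mm x 1.9 y -0.1 z 147.8 | yhead 0.296 turn -0.016 q7 1.06 pos [ 0.4192 -0.2925  0.2258]
```

View pics/w12.png

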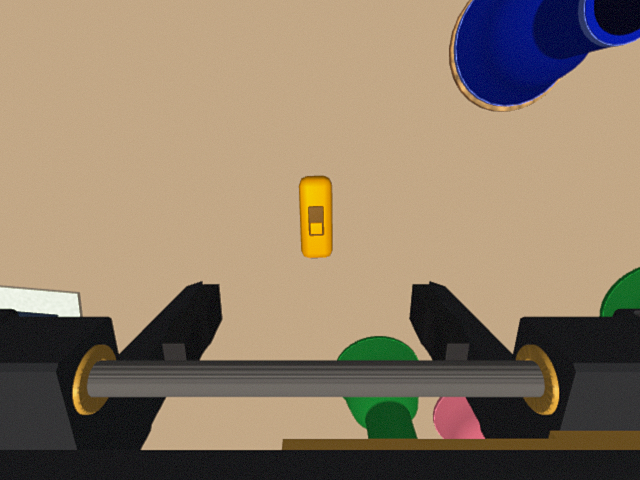

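Switch at (316,218), rocker up, lined up with the fingers. Descending and gripping.

Request:
{"api": "servo_tool", "payload": {
  "commands": [
    {"x":2,"y":0,"z":40,"turn":-0.01,"fingers":0},
    {"x":0,"y":0,"z":45,"turn":0,"fingers":0},
    {"x":0,"y":0,"z":45,"turn":0,"fingers":0},
    {"x":0,"y":0,"z":26,"turn":0,"fingers":0},
    {"x":0,"y":0,"z":0,"turn":0,"fingers":0.3},
    {"x":0,"y":0,"z":0,"turn":0,"fingers":1},
    {"x":0,"y":0,"z":0,"turn":0,"fingers":1},
    {"x":0,"y":0,"z":0,"turn":0,"fingers":1}
  ],
  "grip_force": 20
}}

```text
clock: 23.6
position: [0.4191, -0.2908, 0.0708]
orientation: [1.856, 2.533, 0.0]
wrist_force: [0.1, 0.3, -0.4]
gripper_width: 0.664
grasp_force: 0.0
```

Request:
{"api": "servo_tool", "payload": {
  "commands": [
    {"x":0,"y":0,"z":0,"turn":0,"fingers":1},
    {"x":0,"y":0,"z":0,"turn":0,"fingers":1},
    {"x":0,"y":0,"z":0,"turn":0,"fingers":1},
    {"x":0,"y":0,"z":0,"turn":0,"fingers":1},
    {"x":0,"y":0,"z":-30,"turn":0,"fingers":1},
    {"x":0,"y":0,"z":-45,"turn":0,"fingers":1},
    {"x":0,"y":0,"z":-45,"turn":0,"fingers":1},
    {"x":0,"y":0,"z":-40,"turn":0,"fingers":1}
  ]
}}

```text
clock: 24.4
position: [0.4184, -0.2905, 0.2316]
orientation: [1.857, 2.534, -0.0]
wrist_force: [0.4, -0.2, -0.2]
gripper_width: 0.31
grasp_force: 20.0
```

```bash
python3 - <<'E'
from h import *
F=np.array([.4545,.122]); C=np.array([.5235,-.1185]); d=F-C; go(*((F+C)/2),.21,np.arctan2(d[1],d[0])-np.pi/2)
E
```

```text
mm x 257.5 y 155.3 z 21.6 | yhead 0.306 turn 0.026 q7 1.07 pos [ 0.4184 -0.2905  0.2316]
```

Request:
{"api": "servo_tool", "payload": {
  "commands": [
    {"x":36,"y":22,"z":0,"turn":0,"fingers":1},
    {"x":37,"y":22,"z":0,"turn":0,"fingers":1},
    {"x":37,"y":22,"z":0,"turn":0,"fingers":1},
    {"x":37,"y":22,"z":0,"turn":0,"fingers":1},
    {"x":37,"y":22,"z":0,"turn":0,"fingers":1},
    {"x":37,"y":22,"z":0,"turn":0,"fingers":1},
    {"x":36,"y":23,"z":0,"turn":0,"fingers":1},
    {"x":0,"y":0,"z":0,"turn":0.026,"fingers":1}
  ]
}}

```text
clock: 25.2
position: [0.4901, 0.0077, 0.2296]
orientation: [-1.878, -2.517, -0.004]
wrist_force: [-0.5, 0.1, -1.3]
gripper_width: 0.317
grasp_force: 20.0
```

Request:
{"api": "servo_tool", "payload": {
  "commands": [
    {"x":0,"y":0,"z":30,"turn":0,"fingers":1},
    {"x":0,"y":0,"z":40,"turn":0,"fingers":1},
    {"x":0,"y":0,"z":30,"turn":0,"fingers":1},
    {"x":0,"y":0,"z":0,"turn":0,"fingers":1},
    {"x":0,"y":0,"z":0,"turn":0,"fingers":1},
    {"x":0,"y":0,"z":0,"turn":0,"fingers":1},
    {"x":0,"y":0,"z":0,"turn":0,"fingers":1},
    {"x":0,"y":0,"z":0,"turn":0,"fingers":1}
  ]
}}

```text
clock: 26.0
position: [0.4897, 0.0013, 0.1309]
orientation: [1.889, 2.509, 0.002]
wrist_force: [0.8, -1.2, -0.9]
gripper_width: 0.318
grasp_force: 20.0
```

```bash
python3 - <<'E'
from h import *
F=np.array([.4545,.122]); C=np.array([.5235,-.1185]); d=F-C; go(*((F+C)/2),.07,np.arctan2(d[1],d[0])-np.pi/2)
E
```

```text
mm x 0.6 y -0.7 z 60.9 | yhead 0.280 turn 0.001 q7 0.49 pos [0.4897 0.0013 0.1309]
```

Request:
{"api": "servo_tool", "payload": {
  "commands": [
    {"x":0,"y":0,"z":25,"turn":0,"fingers":1},
    {"x":0,"y":0,"z":22,"turn":0,"fingers":1},
    {"x":0,"y":0,"z":9,"turn":0,"fingers":1},
    {"x":0,"y":0,"z":3.5,"turn":0,"fingers":1},
    {"x":0,"y":0,"z":0,"turn":0,"fingers":1},
    {"x":0,"y":0,"z":0,"turn":0,"fingers":1},
    {"x":0,"y":0,"z":0,"turn":0,"fingers":0.5},
    {"x":0,"y":0,"z":0,"turn":0,"fingers":0.3}
  ]
}}

```text
clock: 26.8
position: [0.4894, 0.0013, 0.0708]
orientation: [1.889, 2.509, 0.001]
wrist_force: [0.1, -0.2, -0.3]
gripper_width: 0.475
grasp_force: 0.0
```

Request:
{"api": "servo_tool", "payload": {
  "commands": [
    {"x":0,"y":0,"z":0,"turn":0,"fingers":0.2},
    {"x":0,"y":0,"z":-20,"turn":0,"fingers":0},
    {"x":0,"y":0,"z":-45,"turn":0,"fingers":0},
    {"x":0,"y":0,"z":-45,"turn":0,"fingers":0},
    {"x":0,"y":0,"z":-45,"turn":0,"fingers":0},
    {"x":0,"y":0,"z":-45,"turn":0,"fingers":0},
    {"x":0,"y":0,"z":0,"turn":0,"fingers":0},
    {"x":0,"y":0,"z":0,"turn":0,"fingers":0}
  ]
}}

```text
clock: 27.6
position: [0.4893, 0.0015, 0.2711]
orientation: [1.889, 2.509, 0.003]
wrist_force: [-0.3, 0.2, -0.1]
gripper_width: 0.998
grasp_force: 0.0
```

```bash
python3 sw.py w13.png
```

```text
0.64 [314.6, 210.9, 29.4, 73.4] (489.9647521972656, 0.6520309448242188) (28.030691146850586, 72.12195587158203) short head 0.2967899622819144
mm x -1.3 y 1.9 z 191.2 | yhead 0.280 turn -0.017 q7 0.37 pos [0.4882 0.0014 0.2692]
0.57 [316.1, 65.8, 108.6, 115.5] (455.19073486328125, 120.23925018310547) (92.804443359375, 92.29240417480469) short head 1.8520668842719423
mm x 123.3 y 1.6 z 191.2 | yhead 0.280 turn 1.570 q7 0.37 pos [0.4882 0.0014 0.2692]
```

View pics/w13.png

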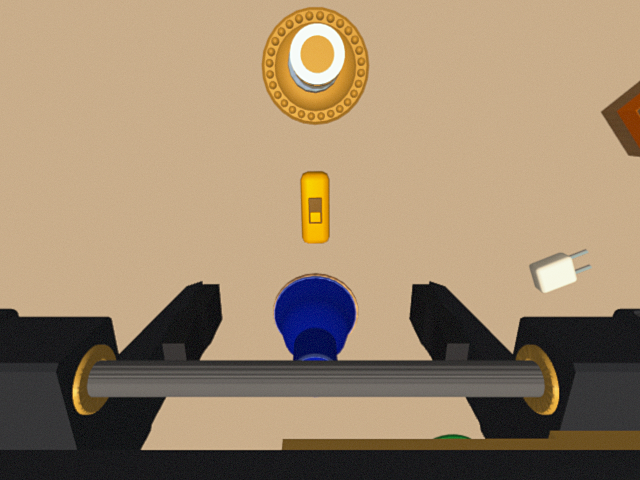

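The final view shows the foot (315,66) with collar and holder on it, the switch (315,207) rocker up and midway along the line, and the shade (316,310) on the coaster. All are in one column and nothing touches. The gripper is clear, so I am handing in.

```bash
python3 -c "
from h import *
print(r.finish_job())"
```

```text
the job is handed in; nothing more can be done
None
```

The job is handed in at about 28 s: collar and lampholder over the stem, shade neck up on the coaster (about 1 mm off centre), switch lying rocker up between foot and coaster and in line with them, and the plug, screwdriver and bulb box not touched.

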